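# Crank the drill jig's shuttle out and unload the bracket

## Robot

A 6-joint arm with a two-finger parallel gripper is mounted at the origin on the work surface. World frame = base frame: x ahead of the robot, y to its left, z up, the work surface at z = 0. Lengths are in m, angles in rad, forces in N, time in s.
With the tool pointing down it reaches from about 0.3 to 0.85 m from the base axis. Payload 5.4 kg.
Tool frame: the origin (TCP) lies midway between the tips of the shut fingers; the grasp point (between the pads) lies 19 mm behind it; z points along the fingers, y is the line along which they close (so a half turn about z gives the same grasp; the last joint's range is limited). The gripper opens to 85 mm and grips with 20 to 120 N. Pads are 22 mm wide; open, the fingers measure 114 mm over their backs; the gripper's body (76 mm by 85 mm) begins 54 mm behind the grasp point. The pads swing forward as they close: fully open they stand 13 mm farther back than shut.
Start: joints at [-1.37, 0.158, 1.597, -0, 1.386, -0.21], TCP at [0.23, -0.527, 0.231] pointing down, gripper open.
Joint ranges: [-2.91, 2.91], [-0.94, 2.29], [0.18, 2.7], [-1.29, 4.43], [0.17, 2.64], [-3, 3]. Speed limits (rad/s): [2.57, 2.57, 3.14, 3.14, 3.14, 3.14].

## Interface

Orientations are given as a rotation vector (axis times angle).
In Python, from workcell import manip gives the robot as it stands. The module is installed in compiled form; this text tells all that it offers.
- The arm moves only by the tool step_arm, never from a script. Its argument "rows" is a list of rows, each a list of 5 numbers: the closure, from -1 (fully open) to 1 (shut), then the shift along the tool's x, y, z in cm, then the turn about the tool's z in degrees. In form: [[claw, x, y, z, spin], ...]. A call has 1 to 8 rows; each row is the pose to reach, as a shift and turn from the pose commanded when the call began, along the tool's axes at that moment; what a row does not reach only later rows make up. A row lasts 1/10 s, in which the tool goes at most 50 mm and 8.59 degrees, less where a joint would pass 70% of its speed; a pose out of reach is approached as far as the arm can. A call with a gripper value outside its range is refused whole. The fingers move at their own pace and stop on an object; "force" is the grip in N (left out, the last holds). Time passes only in rows, so rows that repeat a pose let the fingers close. It gives the time, the measured TCP pose, the force, the opening and the grip force at its end, in the units of the state.
- manip.get_state(): the state, without advancing time (a new reading comes with each control period).
- manip.camera(name): name is "scene" or "top" or "wrist"; returns the picture (400x640x3 uint8, red, green, blue); there is no depth.
- manip.calibration(name): a dict with "fx", "fy", "cx", "cy" (pixels), "world_to_cam" (4x4, takes a point from world to camera coordinates). Camera axes: x right, y down, z forward; pixel columns grow to the right and rows downward; lengths in m; the calibration is good to about 2 mm. A picture is of the moment at which its call begins: read the wrist's pose just before it. calibration takes no time and is no camera call; for the wrist camera it gives the pose at the moment of the call.
- manip.finish_job(): hands the job in; it is judged then, once.
The state is a dict: "t": time; "joints": joint angles; "dq": joint speeds; "effort": joint torques, N m; "position": TCP position; "tcp_rot": TCP orientation; "wrist_force": force on the tool from outside, world axes, zero at the start; "ft_torque": the same for the moment, N m; "finger_gap": opening from 0.0 (shut) to 1.0 (fully open); "grip_force": force on a finger pad.
Only numpy, scipy, OpenCV 4.12 (cv2) and the standard library are available. Lean on these libraries where they do the work, as an engineer would, in place of code of your own. Each camera call takes 0.05 s, during which the arm holds its last target. There are 200 camera calls.

## Task

Turn the drill jig's handwheel clockwise by its crank handle, a little more than one full turn to its stop, so that the shuttle carries the finished bracket out from under the bush plate; move the shuttle only by the wheel, and do not touch it or the bracket until it is fully out. Then lift the bracket out and stand it on its base on the floor of the slatted wooden crate (not the steel scrap bin), beside the bracket already there, which must stay standing in the crate. Leave the wheel at its stop, and do not move or tip the oil bottle, the drill chuck or the drill block.

Things in the scene. Friction and masses are not known exactly. Their poses are not given: they have to be found in the camera images.
- wheel (a joint): Handwheel angle in rad: grows as the wheel turns clockwise seen from above; starts between 0 and 0.5, the stop is at 7.0. The wheel lies level (vertical axis), spoked, black, 150 mm across its rim; the rim's top is 84 mm above the table. It drives the shuttle by rack and pinion, 12.7 mm per rad. About 2 N at the crank turns it; it stays where it is left.
- wheel_axis (a point): Point on the wheel's axis at the mid height of the crank handle, 109 mm above the table. Its axes are the jig's: z up, y the way the shuttle moves out. The slide line lies 165 mm from the wheel axis along +x.
- crank (a point): Middle of the white upright crank handle, 62 mm from the wheel's axis, fixed to the wheel (it does not spin). The handle is 26 mm in diameter and stands from 84 to 134 mm above the table.
- jig: Sliding drill jig bolted to the table; origin on the table. Yellow T-shaped base 15 mm thick: 230 mm wide (y) from x = -20 to 120 mm, 120 mm wide from x = -175 to -20 mm. Wheel axis at x = -100 mm, y = 0. Slide along y at x = 65 mm. Steel bush plate 110 mm (x) by 70 mm (y) centred at x = 65, y = -45 mm, from 102 to 114 mm above the table (bushes to 119), on four 12 mm square posts at its corners.
- nest (a point): Centre of the nest floor on the sliding shuttle, 47 mm above the table, axes as the jig's; at y = -45 mm of the jig when the wheel reads 0 and at y = +44 mm at the stop. The nest is 56 mm (x) by 92 mm (y), its edge strips 7 mm high and 6 mm thick.
- bracket: Finished aluminium bracket in the nest, about 0.22 kg, an inverted T: base 50 mm (x) by 80 mm (y) by 12 mm thick, with an upright rib 14 mm thick (x), 80 mm long (y), 33 mm high on its middle; 45 mm high in all. Origin at the centre of its underside.
- crate: Slatted pale wooden crate fixed to the table, 200 mm (x) by 160 mm (y), 70 mm high, walls and floor 5 mm. Origin at the centre of its underside.
- crate_in (a point): Centre of the crate's inner floor, 5 mm above the table, axes as the crate's.
- done_bracket: A bracket of the same shape and size, already standing in the crate's half towards the crate's +x, its rib along the crate's y. Origin at the centre of its underside.
- scrap_bin: Solid-walled dark steel scrap bin fixed to the table, 180 by 160 mm, 75 mm high, empty. Origin at the centre of its underside.
- oil_bottle: Grey plastic oil bottle standing on the table beside the handwheel (about 145 mm from its axis), 60 mm in diameter, 190 mm high. Origin at the centre of its underside. Leave alone.
- chuck: Steel drill chuck standing on the table beside the handwheel (about 145 mm from its axis), 52 mm in diameter, 72 mm high. Origin at the centre of its underside. Leave alone.
- drill_block: Wooden block 60 by 130 by 35 mm with five drills standing in it, up to 89 mm high. Origin at the centre of its underside. Leave alone.
Not all that is in view belongs to the job. What is shaped like the bracket but green is not meant. Leave any red look-alike of the done_bracket alone.

How it is judged:
By the outcome, as a careful person would: the job done as asked, in the order asked, and still so for the second after the job is handed in, with the robot touching nothing.
It also fails if it takes over 72 s, if anything falls off the work surface, if the arm or the gripper's body presses on something with over 40 N, if the wrist force passes 120 N, or if a joint passes its speed limit or range.

## Working session

There is one attempt and no reset: what is moved stays moved. The work goes in short steps, Python scripts to look and compute and a tool call to move; the robot and the scene stay as the last step left them, time stands still between calls to the robot, and variables do not carry over. Pictures are saved under pics/ and viewed, at most 10 in all, crops included, and the job is handed in when it is done.

Besides the shell and the picture viewer there is one more tool, called after "Emit:" as name(argument=value, ...) on one line, values as JSON. step_arm: Moves the arm, as the interface text tells. Its arguments: {"type":"object","properties":{"rows":{"type":"array","items":{"type":"array","items":{"type":"number"}}},"force":{"type":"number"}},"required":["rows"]}

```bash
mkdir -p pics; python3 - <<'E'
from workcell import manip
import cv2,numpy as np
s=manip.get_state();print(s)
for n in("top","scene"):
    im=manip.camera(n);cv2.imwrite(f"pics/{n}0.png",im[:,:,::-1]);c=manip.calibration(n);print(n,c)
E
```

```text
{'t': 0.0, 'joints': array([-1.37009638e+00,  1.59062146e-01,  1.59825390e+00, -3.19765225e-05,
        1.38617087e+00, -2.10085878e-01]), 'dq': array([-0.00042108,  0.0011037 , -0.00041854,  0.00143971,  0.00063137,
       -0.00048179]), 'effort': array([-7.65025634e-04, -3.96007276e+01, -3.31429625e+01, -2.65081180e-04,
        8.64426023e-03, -1.33061340e-05]), 'position': array([ 0.22947088, -0.5265693 ,  0.23029868]), 'tcp_rot': array([-3.07370282e+00, -6.40356279e-01,  3.53804641e-05]), 'wrist_force': array([-0.01177305, -0.48315116, -1.02231788]), 'ft_torque': array([ 0.03993198, -0.02271396,  0.02612855]), 'grip_force': 0.0, 'finger_gap': 1.0023980377957484}
top {'fx': 464.93585965160463, 'fy': 464.93585965160463, 'cx': 322.41181603931835, 'cy': 199.86530002026086, 'world_to_cam': array([[ 0.13620635, -0.99066953,  0.00465893,  0.00732906],
       [-0.96717895, -0.13399196, -0.21589586,  0.6233244 ],
       [ 0.21450571,  0.02490037, -0.97640528,  1.1868614 ],
       [ 0.        ,  0.        ,  0.        ,  1.        ]])}
scene {'fx': 381.0833206309784, 'fy': 381.0833206309784, 'cx': 311.4832419728917, 'cy': 204.42965556674486, 'world_to_cam': array([[-0.78978454,  0.61297497,  0.02240691,  0.42385145],
       [ 0.36659553,  0.50099575, -0.78397128, -0.18665307],
       [-0.49178054, -0.61095412, -0.62039259,  1.53371305],
       [ 0.        ,  0.        ,  0.        ,  1.        ]])}
```

View pics/top0.png

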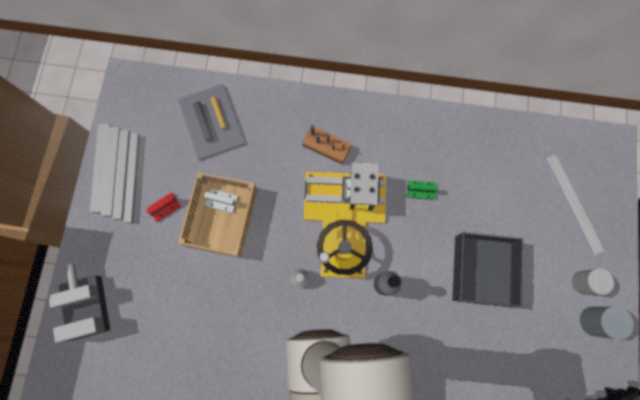

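View pics/scene0.png

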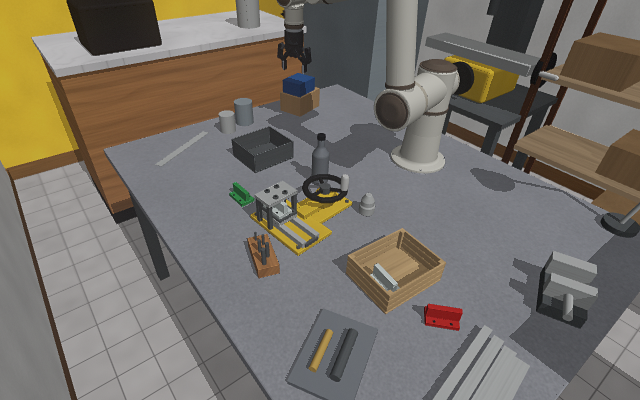

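The top view shows the jig at about (345,215), the wheel centre near (344,247), the crank at (325,257), the bottle at (390,283) and the chuck at (300,278). The crate is at (218,215) with the done bracket at (221,201), and the scrap bin is at (488,270). Next I'll measure from colour masks.

```bash
cat > h.py <<'E'
from workcell import manip
import cv2,numpy as np
def ray(c,uv,z):
    uv=np.atleast_2d(np.asarray(uv,float));W=c["world_to_cam"];R,t=W[:3,:3],W[:3,3]
    d=np.c_[(uv[:,0]-c["cx"])/c["fx"],(uv[:,1]-c["cy"])/c["fy"],np.ones(len(uv))]@R
    o=-R.T@t
    return (o+d*((z-o[2])/d[:,2])[:,None])[:,:2]
def proj(c,P):
    P=np.atleast_2d(P);q=P@c["world_to_cam"][:3,:3].T+c["world_to_cam"][:3,3]
    return np.c_[q[:,0]/q[:,2]*c["fx"]+c["cx"],q[:,1]/q[:,2]*c["fy"]+c["cy"]]
def big(m):
    cs,_=cv2.findContours(m.astype(np.uint8),cv2.RETR_EXTERNAL,cv2.CHAIN_APPROX_NONE)
    return max(cs,key=cv2.contourArea)[:,0]
E
python3 - <<'E'
from h import *
im=cv2.imread("pics/top0.png");c=manip.calibration("top")
hsv=cv2.cvtColor(im,cv2.COLOR_BGR2HSV);H,S,V=hsv[...,0],hsv[...,1],hsv[...,2]
yel=(H>20)&(H<32)&(S>180);yel[:,:295]=0;yel[:,400:]=0
ys,xs=np.nonzero(yel);P=ray(c,np.c_[xs,ys],.015).astype(np.float32)
hull=cv2.convexHull(P)[:,0];ap=cv2.approxPolyDP(hull.reshape(-1,1,2),.008,True)[:,0];print("yellow",ap.round(4))
r=cv2.minAreaRect(P);print(r)
# wheel rim: dark pixels
d=(V<55);d[:,:310]=0;d[:,378:]=0;d[:215]=0;d[280:]=0
k=big(d);Q=ray(c,k,.078).astype(np.float32);print("wheel",cv2.minEnclosingCircle(Q),cv2.fitEllipse(Q))
w=(V>150)&(S<60);w[:,:312]=0;w[:,335:]=0;w[:248]=0;w[268:]=0
k=big(w);print("crank px",k.mean(0),cv2.boundingRect(k));print(ray(c,k,.134).mean(0),cv2.minEnclosingCircle(ray(c,k,.134).astype(np.float32)))
wood=(H>8)&(H<25)&(S>60)&(V>90);wood[:,:170]=0;wood[:,262:]=0;wood[:165]=0;wood[265:]=0
k=big(wood);print("crate",cv2.minAreaRect(ray(c,k,.07).astype(np.float32)))
cr=im[160:300,165:425];cv2.imwrite("pics/crop0.png",cv2.resize(cr,None,fx=3,fy=3,interpolation=cv2.INTER_CUBIC))
E
```

```text
yellow [[ 0.7     0.125 ]
 [ 0.6509  0.1381]
 [ 0.5757  0.1357]
 [ 0.4234  0.0668]
 [ 0.4329 -0.0417]
 [ 0.6141 -0.0794]
 [ 0.6862 -0.0744]
 [ 0.7069  0.0541]]
((0.5637911558151245, 0.0327274352312088), (0.21900591254234314, 0.28382954001426697), 87.2027816772461)
wheel ((0.47773003578186035, 0.00569753535091877), 0.06488623470067978) ((0.4666785001754761, -0.0008146679028868675), (0.0589451938867569, 0.11495091021060944), 32.08439254760742)
crank px [323.69565217 256.56521739] (320, 252, 8, 9)
[0.45936602 0.06796248] ((0.4597863554954529, 0.06856633722782135), 0.011017607524991035)
crate ((0.5406787395477295, 0.3636733293533325), (0.1724385768175125, 0.20197094976902008), 86.64895629882812)
```

View pics/crop0.png

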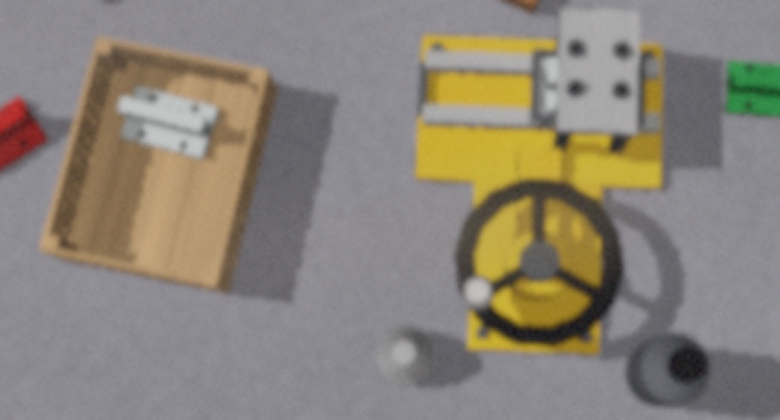

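The enlarged crop (3x, offset 165,160) shows the wheel rim from (457,180) to (622,342) and the hub at (539,260). The crank top is at (478,291). The yellow base corners are at (424,35), (415,180), (662,188), (467,350) and (600,353).

```bash
python3 - <<'E'
from h import *
c=manip.calibration("top")
f=lambda p,z:ray(c,np.array(p)/3.+[165-.33,160-.33],z).round(4)
print("base",f([(424,35),(415,180),(662,188),(467,350),(600,353)],.015))
print("rim",f([(457,261),(622,261),(539.5,180),(539.5,342)],.08), "hub",f([(539,260)],.09))
print("crank",f([(478,291)],.134))
print("crate rim",f([(97,38),(273,70),(224,290),(40,250)],.07))
print("chuck",f([(403,353)],.072),"bottle cap",f([(689,363)],.19))
print("plate",f([(559,10),(640,10),(638,135),(558,133)],.114))
print("done rib top",f([(118,100),(220,128)],.05))
sc=manip.calibration("scene")
for P in ([.4786,.0098,.09],[.459,.067,.134]):print(proj(sc,P))
E
```

```text
base [[ 0.7043  0.1516]
 [ 0.5647  0.1397]
 [ 0.5886 -0.0887]
 [ 0.4165  0.0704]
 [ 0.4303 -0.0493]]
rim [[ 0.4877  0.0891]
 [ 0.5074 -0.0534]
 [ 0.5687  0.0269]
 [ 0.4283  0.0091]] hub [[0.4971 0.0188]]
crank [[0.4592 0.0672]]
crate rim [[0.6453 0.4417]
 [0.6376 0.2783]
 [0.4359 0.2876]
 [0.4484 0.4538]]
chuck [[0.4034 0.1245]] bottle cap [[ 0.4208 -0.1039]]
plate [[ 0.7157  0.03  ]
 [ 0.7255 -0.0408]
 [ 0.6133 -0.0515]
 [ 0.6055  0.0172]]
done rib top [[0.595  0.4175]
 [0.5819 0.3205]]
[[328.0898115  180.74590513]]
[[345.41362107 175.50167047]]
```

```bash
cat >> h.py <<'E'
from scipy.spatial.transform import Rotation as Ro
def pose():
    s=manip.get_state();R=Ro.from_rotvec(s["tcp_rot"]).as_matrix()
    return s,np.array(s["position"]),R
def yawy(R): return np.degrees(np.arctan2(R[1,1],R[0,1]))
def to(p,yaw=None):
    s,x,R=pose();d=R.T@(np.asarray(p)-x)*100
    sp=0 if yaw is None else yawy(R)-yaw
    print("t",round(s["t"],2),"pos",x.round(4),"yawy",round(yawy(R),1),"q6",round(float(s["joints"][5]),2),"-> rows",d.round(2),"spin",round(sp,1))
E
python3 -c "
from h import *
to([.459,.067,.27],38)"
```

```text
t 0.1 pos [ 0.2295 -0.5266  0.2304] yawy -66.5 q6 -0.21 -> rows [ 44.75 -45.26  -3.87] spin -104.5
```

Emit:
step_arm(rows=[[-1,44.8,-45.3,-4,-60],[-1,44.8,-45.3,-4,-60],[-1,44.8,-45.3,-4,-60],[-1,44.8,-45.3,-4,-60],[-1,44.8,-45.3,-4,-60],[-1,44.8,-45.3,-4,-60],[-1,44.8,-45.3,-4,-60],[-1,44.8,-45.3,-4,-60]])

```text
t: 0.9
position: [0.3737, -0.1528, 0.2562]
tcp_rot: [2.34, 2.096, 0.0]
wrist_force: [1.7, -0.3, -0.4]
finger_gap: 1.002
grip_force: 0.0
```

```bash
python3 -c "
from h import *
to([.459,.067,.27],38)"
```

```text
t 0.9 pos [ 0.3737 -0.1528  0.2562] yawy -6.3 q6 -0.58 -> rows [22.78  6.07 -1.37] spin -44.3
```

Emit:
step_arm(rows=[[-1,22.8,6.1,-1.4,-44],[-1,22.8,6.1,-1.4,-44],[-1,22.8,6.1,-1.4,-44],[-1,22.8,6.1,-1.4,-44],[-1,22.8,6.1,-1.4,-44],[-1,22.8,6.1,-1.4,-44],[-1,22.8,6.1,-1.4,-44]])

```text
t: 1.6
position: [0.4596, 0.0654, 0.2699]
tcp_rot: [-1.386, -2.818, 0.001]
wrist_force: [0.1, 0.3, -0.7]
finger_gap: 1.0
grip_force: 0.0
```

```bash
python3 - <<'E'
from h import *
to([.459,.067,.27],38)
c=manip.calibration("wrist");im=manip.camera("wrist");cv2.imwrite("pics/w1.png",im[:,:,::-1])
np.save("w1.npy",c,allow_pickle=True)
print(proj(c,[[.459,.067,.134],[.498,.018,.09]]))
E
```

```text
t 1.6 pos [0.4596 0.0654 0.2699] yawy 37.6 q6 -0.78 -> rows [ 0.16  0.05 -0.01] spin -0.4
[[320.36229937 184.40396561]
 [321.26436394 234.92334009]]
```

View pics/w1.png

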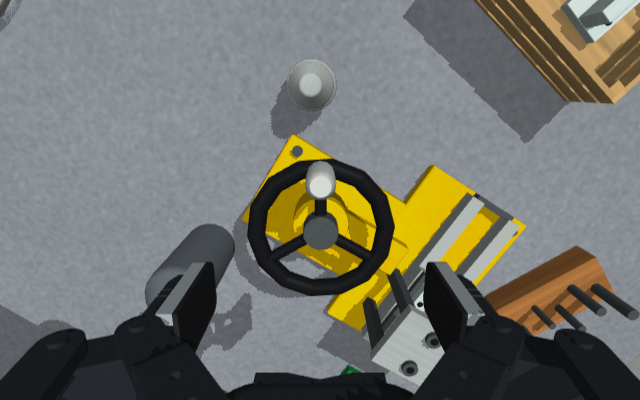

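The wrist view shows the crank top at (320,185), matching my prediction, with the hub at (321,231). The rim runs from x 247 to 394 and y 158 to 295.

```bash
python3 - <<'E'
from h import *
c=np.load("w1.npy",allow_pickle=True).item()
print("crank",ray(c,[320,185],.134),"hub",[ray(c,[321,231],z) for z in(.084,.09)])
L,R,T,B=ray(c,[[247,226],[394,226],[320,158],[320,295]],.079);print((L+R)/2,(T+B)/2,np.linalg.norm(L-R),np.linalg.norm(T-B))
print("base corners",ray(c,[[292,135],[433,165],[524,226]],.015))
print("drill tips",ray(c,[[635,315]],.089), "chuck",ray(c,[311,84],.072))
im=cv2.imread("pics/w1.png");V=im.max(2);d=((V<40)).astype(np.uint8);d[:, :245]=0;d[:,397:]=0;d[:155]=0;d[298:]=0
k=big(d);print(cv2.boundingRect(k),cv2.minEnclosingCircle(ray(c,k,.079).astype(np.float32)))
to([.459,.067,.095],38)
E
```

```text
crank [[0.45907247 0.06642637]] hub [array([[0.49677958, 0.01918092]]), array([[0.49527086, 0.02110759]])]
[0.49431838 0.02152204] [0.4969918  0.01727998] 0.14749549906670398 0.14787692573062444
base corners [[0.41882463 0.06783003]
 [0.56541188 0.13830234]
 [0.70205252 0.15022547]]
drill tips [[0.81581278 0.14772667]] chuck [[0.40451566 0.12369089]]
(248, 159, 146, 137) ((0.49713632464408875, 0.01678149588406086), 0.07446615397930145)
t 1.65 pos [0.4595 0.0646 0.2699] yawy 37.5 q6 -0.78 -> rows [ 0.21  0.12 17.49] spin -0.5
```

Emit:
step_arm(rows=[[-1,0.2,0.1,5,0],[-1,0.2,0.1,10,0],[-1,0.2,0.1,14,0],[-1,0.2,0.1,17.3,0],[-1,0.2,0.1,17.3,0],[1,0.2,0.1,17.3,0],[1,0.2,0.1,17.3,0],[1,0.2,0.1,17.3,0]], force=30)

```text
t: 2.45
position: [0.4613, 0.0666, 0.0997]
tcp_rot: [1.388, 2.814, 0.002]
wrist_force: [0.3, -0.4, -0.2]
finger_gap: 0.511
grip_force: 0.0
```

Emit:
step_arm(rows=[[1,0,0,0,0],[1,0,0,0,0],[1,0,0,0,0],[1,0,0,0,0]])

```text
t: 2.85
position: [0.4605, 0.0668, 0.099]
tcp_rot: [1.387, 2.816, 0.001]
wrist_force: [-1.7, -0.6, 5.6]
finger_gap: 0.292
grip_force: 29.3
```

```bash
cat >> h.py <<'E'
C=np.array([.497,.0185])
def arc(deg,n,r=.062,yawlead=0):
    s,x,R=pose();a0=np.arctan2(*(x[:2]-C)[::-1]);print("t",round(s["t"],2),"crank ang",np.degrees(a0).round(1),"r",np.linalg.norm(x[:2]-C).round(4),"yawy",yawy(R).round(1),"z",x[2].round(4),"q6",s["joints"][5].round(2),"F",s["wrist_force"].round(1),"gap",s["finger_gap"],s["grip_force"])
    for i in range(1,n+1):
        d=deg*i/n;a=a0-np.radians(d);p=C+r*np.array([np.cos(a),np.sin(a)])
        v=R.T@np.r_[p-x[:2],0]*100
        sp=(yawy(R)-(np.degrees(a)-90+180*0)+90)%180-90 if yawlead else d
        print([1,round(v[0],1),round(v[1],1),0,round(d)],end=",")
    print()
E
python3 -c "
from h import *
arc(56,8)"
```

```text
t 2.85 crank ang 127.1 r 0.0605 yawy 37.5 z 0.099 q6 -0.77 F [-1.7 -0.6  5.6] gap 0.29215524340290605 29.27716732257977
[1, np.float64(0.1), np.float64(0.8), 0, 7],[1, np.float64(-0.1), np.float64(1.5), 0, 14],[1, np.float64(-0.3), np.float64(2.2), 0, 21],[1, np.float64(-0.6), np.float64(2.9), 0, 28],[1, np.float64(-1.0), np.float64(3.5), 0, 35],[1, np.float64(-1.5), np.float64(4.1), 0, 42],[1, np.float64(-2.0), np.float64(4.7), 0, 49],[1, np.float64(-2.6), np.float64(5.1), 0, 56],
```

Emit:
step_arm(rows=[[1,0.1,0.8,0,7],[1,-0.1,1.5,0,14],[1,-0.3,2.2,0,21],[1,-0.6,2.9,0,28],[1,-1.0,3.5,0,35],[1,-1.5,4.1,0,42],[1,-2.0,4.7,0,49],[1,-2.6,5.1,0,56]])

```text
t: 3.65
position: [0.518, 0.0761, 0.099]
tcp_rot: [2.548, 1.829, 0.003]
wrist_force: [3.3, -5.8, 1.2]
finger_gap: 0.295
grip_force: 30.2
```

```bash
python3 -c "
from h import *
arc(64,8)"
```

```text
t 3.65 crank ang 69.9 r 0.0613 yawy -18.7 z 0.099 q6 0.24 F [ 3.3 -5.8  1.2] gap 0.2947863127053001 30.20338956004707
[1, np.float64(-0.0), np.float64(0.9), 0, 8],[1, np.float64(-0.2), np.float64(1.7), 0, 16],[1, np.float64(-0.5), np.float64(2.5), 0, 24],[1, np.float64(-1.0), np.float64(3.3), 0, 32],[1, np.float64(-1.5), np.float64(4.0), 0, 40],[1, np.float64(-2.1), np.float64(4.6), 0, 48],[1, np.float64(-2.8), np.float64(5.1), 0, 56],[1, np.float64(-3.5), np.float64(5.5), 0, 64],
```

Emit:
step_arm(rows=[[1,0,0.9,0,8],[1,-0.2,1.7,0,16],[1,-0.5,2.5,0,24],[1,-1.0,3.3,0,32],[1,-1.5,4.0,0,40],[1,-2.1,4.6,0,48],[1,-2.8,5.1,0,56],[1,-3.5,5.5,0,64]])

```text
t: 4.45
position: [0.5605, 0.0259, 0.0991]
tcp_rot: [3.133, 0.199, 0.014]
wrist_force: [9.0, -3.2, -3.8]
finger_gap: 0.3
grip_force: 29.9
```

```bash
python3 -c "
from h import *
arc(64,8)"
```

```text
t 4.45 crank ang 6.6 r 0.0639 yawy -82.7 z 0.0991 q6 1.28 F [ 9.  -3.2 -3.8] gap 0.2996800360688307 29.91711847105762
[1, np.float64(-0.3), np.float64(0.9), 0, 8],[1, np.float64(-0.5), np.float64(1.7), 0, 16],[1, np.float64(-0.8), np.float64(2.5), 0, 24],[1, np.float64(-1.2), np.float64(3.3), 0, 32],[1, np.float64(-1.7), np.float64(4.0), 0, 40],[1, np.float64(-2.3), np.float64(4.6), 0, 48],[1, np.float64(-3.0), np.float64(5.1), 0, 56],[1, np.float64(-3.7), np.float64(5.5), 0, 64],
```

Emit:
step_arm(rows=[[1,-0.1,0.9,0,8],[1,-0.3,1.7,0,16],[1,-0.6,2.5,0,24],[1,-1.0,3.3,0,32],[1,-1.5,4.0,0,40],[1,-2.1,4.6,0,48],[1,-2.8,5.1,0,56],[1,-3.5,5.5,0,64]])

```text
t: 5.25
position: [0.5332, -0.036, 0.0991]
tcp_rot: [2.762, -1.493, 0.019]
wrist_force: [9.7, -11.2, -6.2]
finger_gap: 0.296
grip_force: 30.4
```

```bash
python3 -c "
from h import *
arc(16,2)"
```

```text
t 5.25 crank ang -56.4 r 0.0654 yawy -146.8 z 0.0991 q6 2.27 F [  9.7 -11.2  -6.2] gap 0.2957475370026263 30.366873012681026
[1, np.float64(-0.4), np.float64(0.9), 0, 8],[1, np.float64(-0.6), np.float64(1.7), 0, 16],
```

Emit:
step_arm(rows=[[-1,0,0,0,0],[-1,0,0,0,0],[-1,0,0,0,0],[-1,0,0,0,0],[-1,0,0,-4,0],[-1,0,0,-8,0],[-1,0,0,-8,-8],[-1,0,0,-8,-16]])

```text
t: 6.05
position: [0.5305, -0.0321, 0.1793]
tcp_rot: [-2.951, 1.076, -0.006]
wrist_force: [0.4, -0.0, -0.4]
finger_gap: 1.005
grip_force: 0.0
```

Emit:
step_arm(rows=[[-1,0,0,0,-60],[-1,0,0,0,-60],[-1,0,0,0,-60],[-1,0,0,0,-60],[-1,0,0,0,-60],[-1,0,0,0,-60],[-1,0,0,0,-60],[-1,0,0,0,-60]])

```text
t: 6.85
position: [0.5293, -0.0318, 0.1773]
tcp_rot: [-3.095, -0.535, 0.0]
wrist_force: [-0.4, -0.0, -0.3]
finger_gap: 0.998
grip_force: 0.0
```

Emit:
step_arm(rows=[[-1,0,0,0,-60],[-1,0,0,0,-60],[-1,0,0,0,-60],[-1,0,0,0,-60],[-1,0,0,0,-60],[-1,0,0,0,-60],[-1,0,0,0,-60],[-1,0,0,0,-60]])

```text
t: 7.65
position: [0.5293, -0.032, 0.1773]
tcp_rot: [-2.417, -2.007, 0.0]
wrist_force: [0.0, 0.4, 0.8]
finger_gap: 1.001
grip_force: 0.0
```

Emit:
step_arm(rows=[[-1,0,0,0,-44],[-1,0,0,0,-44],[-1,0,0,0,-44],[-1,0,0,0,-44],[-1,0,0,0,-44],[-1,0,0,0,-44],[-1,0,0,0,-44]])

```text
t: 8.35
position: [0.5293, -0.0321, 0.1773]
tcp_rot: [-1.494, -2.763, -0.0]
wrist_force: [0.1, -0.2, -0.3]
finger_gap: 1.001
grip_force: 0.0
```

```bash
python3 - <<'E'
from h import *
arc(8,1)
to([.532,-.034,.177],33)
c=manip.calibration("wrist");im=manip.camera("wrist");cv2.imwrite("pics/w2.png",im[:,:,::-1])
np.save("w2.npy",c,allow_pickle=True)
print(proj(c,[.532,-.034,.134]))
E
```

```text
t 8.35 crank ang -57.4 r 0.0601 yawy 33.2 z 0.1773 q6 -0.87 F [ 0.1 -0.2 -0.3] gap 1.0014254848083861 0.0
[1, np.float64(-0.1), np.float64(-0.9), 0, 8],
t 8.35 pos [ 0.5293 -0.0321  0.1773] yawy 33.2 q6 -0.87 -> rows [-0.3   0.12  0.03] spin 0.2
[[321.63435174 233.97852257]]
```

View pics/w2.png

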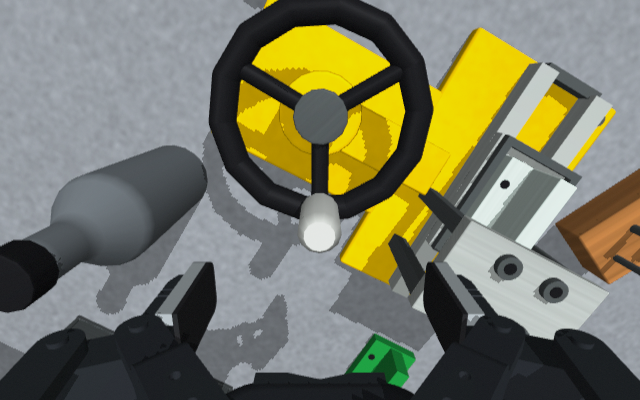

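The wrist view shows the crank top at (320,235) and the hub at (321,115), so the shuttle is roughly half out. I'll refine the centre and regrasp.

```bash
python3 - <<'E'
from h import *
c=np.load("w2.npy",allow_pickle=True).item()
k=ray(c,[320,235],.134)[0];print(k,ray(c,[321,115],.085))
k0=np.array([.4595,.0667]);m=(k+k0)/2;print(m,np.linalg.norm(k-k0))
L,R=ray(c,[[209,112],[433,112]],.079);print((L+R)/2)
to([*k,.099],33)
E
```

```text
[ 0.5315691  -0.03502779] [[0.49763829 0.01798346]]
[0.49553455 0.01583611] 0.12466955540828294
[0.49680847 0.01926408]
t 8.4 pos [ 0.5294 -0.0321  0.1774] yawy 33.2 q6 -0.87 -> rows [-0.36  0.03  7.84] spin 0.2
```

Emit:
step_arm(rows=[[-1,-0.3,0,4,0],[-1,-0.3,0,7.8,0],[-1,-0.3,0,7.8,0],[1,-0.3,0,7.8,0],[1,-0.3,0,7.8,0],[1,-0.3,0,7.8,0],[1,-0.3,0,7.8,0],[1,-0.3,0,7.8,0]])

```text
t: 9.2
position: [0.532, -0.0351, 0.1011]
tcp_rot: [1.485, 2.766, 0.0]
wrist_force: [-2.4, -0.4, 6.1]
finger_gap: 0.295
grip_force: 29.4
```

Emit:
step_arm(rows=[[1,0,0,0,0],[1,0,0,0,0],[1,0,0,0,0]])

```text
t: 9.5
position: [0.532, -0.0351, 0.1011]
tcp_rot: [1.485, 2.766, 0.0]
wrist_force: [-1.6, -0.8, 6.9]
finger_gap: 0.296
grip_force: 29.4
```

```bash
sed -i 's/C=np.array(\[.497,.0185\])/C=np.array([.497,.0178])/' h.py; python3 -c "
from h import *
arc(64,8)"
```

```text
t 9.5 crank ang -56.5 r 0.0634 yawy 33.5 z 0.1011 q6 -0.88 F [-1.6 -0.8  6.9] gap 0.2960560076363695 29.40760597062763
[1, np.float64(0.2), np.float64(-0.9), 0, 8],[1, np.float64(0.4), np.float64(-1.7), 0, 16],[1, np.float64(0.7), np.float64(-2.5), 0, 24],[1, np.float64(1.1), np.float64(-3.3), 0, 32],[1, np.float64(1.6), np.float64(-4.0), 0, 40],[1, np.float64(2.2), np.float64(-4.6), 0, 48],[1, np.float64(2.9), np.float64(-5.1), 0, 56],[1, np.float64(3.6), np.float64(-5.6), 0, 64],
```

Emit:
step_arm(rows=[[1,0.2,-0.9,0,8],[1,0.4,-1.7,0,16],[1,0.7,-2.5,0,24],[1,1.1,-3.3,0,32],[1,1.6,-4.0,0,40],[1,2.2,-4.6,0,48],[1,2.9,-5.1,0,56],[1,3.6,-5.6,0,64]])

```text
t: 10.3
position: [0.4661, -0.0364, 0.1011]
tcp_rot: [2.729, 1.549, 0.006]
wrist_force: [3.7, 2.7, 3.7]
finger_gap: 0.289
grip_force: 30.6
```

```bash
python3 -c "
from h import *
arc(64,8)"
```

```text
t 10.3 crank ang -119.7 r 0.0624 yawy -30.8 z 0.1011 q6 0.2 F [3.7 2.7 3.7] gap 0.28885837287987787 30.55618332757149
[1, np.float64(0.1), np.float64(-0.9), 0, 8],[1, np.float64(0.2), np.float64(-1.7), 0, 16],[1, np.float64(0.5), np.float64(-2.5), 0, 24],[1, np.float64(0.9), np.float64(-3.3), 0, 32],[1, np.float64(1.4), np.float64(-4.0), 0, 40],[1, np.float64(2.0), np.float64(-4.6), 0, 48],[1, np.float64(2.7), np.float64(-5.2), 0, 56],[1, np.float64(3.4), np.float64(-5.6), 0, 64],
```

Emit:
step_arm(rows=[[1,0,-0.9,0,8],[1,0.2,-1.7,0,16],[1,0.5,-2.5,0,24],[1,0.9,-3.3,0,32],[1,1.4,-4.0,0,40],[1,2.0,-4.6,0,48],[1,2.7,-5.1,0,56],[1,3.4,-5.5,0,64]])

```text
t: 11.1
position: [0.4366, 0.0214, 0.1011]
tcp_rot: [3.138, -0.131, 0.01]
wrist_force: [5.3, 0.6, 1.0]
finger_gap: 0.293
grip_force: 30.3
```

```bash
python3 -c "
from h import *
arc(56,7)"
```

```text
t 11.1 crank ang 176.6 r 0.0605 yawy -94.8 z 0.1011 q6 1.43 F [5.3 0.6 1. ] gap 0.292718084594417 30.34666817751713
[1, np.float64(-0.1), np.float64(-0.9), 0, 8],[1, np.float64(0.1), np.float64(-1.7), 0, 16],[1, np.float64(0.3), np.float64(-2.5), 0, 24],[1, np.float64(0.7), np.float64(-3.3), 0, 32],[1, np.float64(1.2), np.float64(-4.0), 0, 40],[1, np.float64(1.8), np.float64(-4.7), 0, 48],[1, np.float64(2.5), np.float64(-5.2), 0, 56],
```

Emit:
step_arm(rows=[[1,-0.1,-0.9,0,8],[1,0.1,-1.7,0,16],[1,0.3,-2.5,0,24],[1,0.7,-3.3,0,32],[1,1.2,-4.0,0,40],[1,1.8,-4.7,0,48],[1,2.5,-5.2,0,56]])

```text
t: 11.8
position: [0.4666, 0.0698, 0.1011]
tcp_rot: [-2.71, 1.588, -0.014]
wrist_force: [7.4, -7.2, -0.5]
finger_gap: 0.292
grip_force: 31.3
```

```bash
python3 -c "
from h import *
arc(40,10)"
```

```text
t 11.8 crank ang 120.3 r 0.0602 yawy -150.7 z 0.1011 q6 2.53 F [ 7.4 -7.2 -0.5] gap 0.29247300079224486 31.31095761054894
[1, np.float64(-0.2), np.float64(-0.4), 0, 4],[1, np.float64(-0.1), np.float64(-0.9), 0, 8],[1, np.float64(-0.1), np.float64(-1.3), 0, 12],[1, np.float64(0.0), np.float64(-1.7), 0, 16],[1, np.float64(0.2), np.float64(-2.1), 0, 20],[1, np.float64(0.3), np.float64(-2.5), 0, 24],[1, np.float64(0.5), np.float64(-2.9), 0, 28],[1, np.float64(0.7), np.float64(-3.3), 0, 32],[1, np.float64(0.9), np.float64(-3.7), 0, 36],[1, np.float64(1.2), np.float64(-4.0), 0, 40],
```

Emit:
step_arm(rows=[[1,-0.1,-0.4,0,4],[1,0,-0.9,0,8],[1,0.1,-1.3,0,10],[1,0.2,-1.7,0,12]])

```text
t: 12.2
position: [0.4799, 0.076, 0.101]
tcp_rot: [2.53, -1.858, 0.005]
wrist_force: [-5.3, -8.0, 10.7]
finger_gap: 0.294
grip_force: 31.9
```

```bash
python3 -c "
from h import *
arc(30,10)"
```

```text
t 12.2 crank ang 106.4 r 0.0607 yawy -162.6 z 0.101 q6 2.75 F [-5.3 -8.  10.7] gap 0.2935804724364958 31.899910405045375
[1, np.float64(-0.1), np.float64(-0.3), 0, 3],[1, np.float64(-0.1), np.float64(-0.6), 0, 6],[1, np.float64(-0.0), np.float64(-1.0), 0, 9],[1, np.float64(0.0), np.float64(-1.3), 0, 12],[1, np.float64(0.1), np.float64(-1.6), 0, 15],[1, np.float64(0.2), np.float64(-1.9), 0, 18],[1, np.float64(0.3), np.float64(-2.2), 0, 21],[1, np.float64(0.4), np.float64(-2.5), 0, 24],[1, np.float64(0.6), np.float64(-2.8), 0, 27],[1, np.float64(0.8), np.float64(-3.1), 0, 30],
```

Emit:
step_arm(rows=[[1,0,-0.3,0,2],[1,0,-0.6,0,4],[1,0,-0.6,0,4]])

```text
t: 12.5
position: [0.485, 0.0777, 0.101]
tcp_rot: [2.464, -1.942, 0.004]
wrist_force: [-4.7, -9.5, 9.6]
finger_gap: 0.295
grip_force: 31.7
```

```bash
python3 -c "
from h import *
arc(30,1)"
```

```text
t 12.5 crank ang 101.3 r 0.061 yawy -166.5 z 0.101 q6 2.82 F [-4.7 -9.5  9.6] gap 0.29529844453786314 31.667340442654677
[1, np.float64(0.9), np.float64(-3.1), 0, 30],
```

Still moving freely, so I'll keep pushing.

Emit:
step_arm(rows=[[1,0,-0.3,0,2],[1,0,-0.6,0,4],[1,0.1,-0.9,0,4],[1,0.1,-0.9,0,4]])

```text
t: 12.9
position: [0.4852, 0.077, 0.1005]
tcp_rot: [2.384, -2.01, -0.019]
wrist_force: [-41.1, -19.7, 40.5]
finger_gap: 0.294
grip_force: 41.3
```

```bash
python3 -c "
from h import *
arc(30,1)"
```

```text
t 12.9 crank ang 101.3 r 0.0604 yawy -170.3 z 0.1005 q6 2.9 F [-41.1 -19.7  40.5] gap 0.294338310869594 41.26237653661519
[1, np.float64(0.6), np.float64(-3.1), 0, 30],
```

The force rise marks the stop. I'll ease off, release and lift.

Emit:
step_arm(rows=[[1,0,0.7,0,0],[-1,0,0.8,0,0],[-1,0,0.8,0,0],[-1,0,0.8,0,0],[-1,0,0.8,0,0],[-1,0,0.8,-5,0],[-1,0,0.8,-10,0],[-1,0,0.8,-15,0]])

```text
t: 13.7
position: [0.4854, 0.0799, 0.2508]
tcp_rot: [2.398, -2.029, -0.001]
wrist_force: [0.4, 0.2, 0.2]
finger_gap: 0.998
grip_force: 0.0
```

Emit:
step_arm(rows=[[-1,0,0,-1,-60],[-1,0,0,-1,-60],[-1,0,0,-1,-60],[-1,0,0,-1,-60],[-1,0,0,-1,-60],[-1,0,0,-1,-60],[-1,0,0,-1,-60],[-1,0,0,-1,-60]])

```text
t: 14.5
position: [0.4859, 0.0799, 0.2592]
tcp_rot: [-3.092, 0.557, 0.0]
wrist_force: [-0.8, 0.4, 0.4]
finger_gap: 0.998
grip_force: 0.0
```

```bash
python3 - <<'E'
from h import *
y=np.radians(5.3);R=np.array([[np.cos(y),-np.sin(y)],[np.sin(y),np.cos(y)]])
n=C+R@[.165,.044];print("nest pred",n)
to([n[0]-.03,n[1]+.0,.25],5.3)
im=manip.camera("top");cv2.imwrite("pics/top1.png",im[:,:,::-1])
cr=im[160:300,165:425,::-1];cv2.imwrite("pics/crop1.png",cv2.resize(cr,None,fx=3,fy=3,interpolation=cv2.INTER_CUBIC))
E
```

```text
nest pred [0.65723027 0.07685303]
t 14.5 pos [0.4859 0.0799 0.2592] yawy -110.4 q6 1.84 -> rows [13.35 -4.65  0.92] spin -115.7
```

Emit:
step_arm(rows=[[-1,13.4,-7.5,1,-60],[-1,13.4,-7.5,1,-60],[-1,13.4,-7.5,1,-60],[-1,13.4,-7.5,1,-60],[-1,13.4,-7.5,1,-60],[-1,13.4,-7.5,1,-60],[-1,13.4,-7.5,1,-60],[-1,13.4,-7.5,1,-60]])

```text
t: 15.35
position: [0.6376, 0.1032, 0.2491]
tcp_rot: [-2.958, -1.059, 0.001]
wrist_force: [0.6, 0.1, 0.7]
finger_gap: 1.005
grip_force: 0.0
```

Emit:
step_arm(rows=[[-1,0,0,0,-56],[-1,0,0,0,-56],[-1,0,0,0,-56],[-1,0,0,0,-56],[-1,0,0,0,-56],[-1,0,0,0,-56],[-1,0,0,0,-56],[-1,0,0,0,-56]])

```text
t: 16.15
position: [0.6376, 0.1032, 0.2493]
tcp_rot: [-2.117, -2.321, 0.0]
wrist_force: [0.3, -1.2, 0.3]
finger_gap: 1.001
grip_force: 0.0
```

```bash
python3 - <<'E'
from h import *
to([.6572,.0769,.25],5.3)
c=manip.calibration("wrist");im=manip.camera("wrist");cv2.imwrite("pics/w3.png",im[:,:,::-1])
np.save("w3.npy",c,allow_pickle=True)
print(proj(c,[[.6572,.0769,.092],[.6572,.0769,.0]]))
E
```

```text
t 16.15 pos [0.6376 0.1032 0.2493] yawy 5.3 q6 -0.12 -> rows [-2.8   1.72 -0.07] spin -0.0
[[338.97187542 210.24813664]
 [334.82463715 183.98646604]]
```

View pics/w3.png

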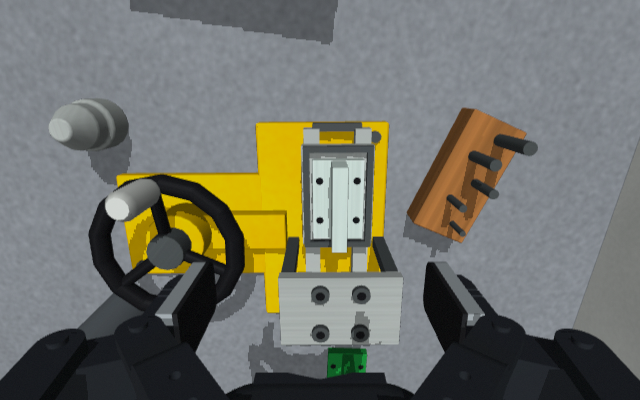

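The bracket is fully out in this wrist view. Its rib top runs from (340,163) to (339,252), with centre about (339.5,207), close to the predicted (339,210).

```bash
python3 - <<'E'
from h import *
c=np.load("w3.npy",allow_pickle=True).item()
a,b=ray(c,[[340,163],[339.5,252]],.092);print(a,b,np.linalg.norm(a-b),(a+b)/2,np.degrees(np.arctan2(*(a-b)[::-1])))
im=cv2.imread("pics/w3.png");print(im[200,295:385:2].max(1), im[230,295:385:2].max(1))
m=(a+b)/2
to([*m,.12],5.3);to([*m,.064],5.3)
# crate
t=manip.calibration("top")
E
```

```text
[0.65346554 0.11943689] [0.66208681 0.0364152 ] 0.08346812327003628 [0.65777618 0.07792605] 95.928551871185
[220 221 220 155 127  79  80  79 118 212 216 211 215 215 217 213 210 145
 103 219 215 215 217 217 218 216 197 216 210 214 211 209 210 219 180  69
  80  80  84 169 220 220 220 220 219] [220 220 220 217 146  78  78  82 175 205 218 211 214 213 217 216 209 144
  95 216 212 215 218 217 216 216 174 215 211 214 211 211 216 218 176  67
  80  78 154 220 220 220 220 219 181]
t 16.2 pos [0.6376 0.1032 0.2493] yawy 5.2 q6 -0.12 -> rows [-2.7   1.78 12.93] spin -0.1
t 16.2 pos [0.6376 0.1032 0.2493] yawy 5.2 q6 -0.12 -> rows [-2.7   1.79 18.53] spin -0.1
```

Emit:
step_arm(rows=[[-1,-2.6,1.8,4,0],[-1,-2.6,1.8,8,0],[-1,-2.6,1.8,12,0],[-1,-2.6,1.8,15,0],[-1,-2.6,1.8,17,0],[-1,-2.6,1.8,18.5,0],[-1,-2.6,1.8,18.5,0],[1,-2.6,1.8,18.5,0]], force=40)

```text
t: 17.0
position: [0.6587, 0.079, 0.0653]
tcp_rot: [2.113, 2.324, 0.001]
wrist_force: [-0.0, 0.3, 0.4]
finger_gap: 0.856
grip_force: 0.0
```

Emit:
step_arm(rows=[[1,0,0,0,0],[1,0,0,0,0],[1,0,0,0,0],[1,0,0,0,0],[1,0,0,0,0],[1,0,0,0,0],[1,0,0,0,0]])

```text
t: 17.7
position: [0.6585, 0.079, 0.0651]
tcp_rot: [2.111, 2.325, 0.001]
wrist_force: [0.1, -0.4, 4.1]
finger_gap: 0.156
grip_force: 40.7
```

```bash
python3 -c "
from h import *
to([.658,.078,.064],5.3);s=manip.get_state();print(s['finger_gap'],s['grip_force'],s['wrist_force'])"
```

```text
t 17.7 pos [0.6585 0.079  0.0651] yawy 5.5 q6 -0.16 -> rows [-0.09 -0.06  0.11] spin 0.2
0.15595546719433087 40.6612890958786 [ 0.06774033 -0.40275712  4.13391665]
```

Emit:
step_arm(rows=[[1,0,0,-1,0],[1,0,0,-2.5,0],[1,0,0,-5,0],[1,0,0,-8,0],[1,0,0,-11,0],[1,0,0,-13.5,0],[1,0,0,-14,0]])

```text
t: 18.4
position: [0.6601, 0.0789, 0.2095]
tcp_rot: [2.107, 2.322, 0.008]
wrist_force: [0.3, 0.3, -0.6]
finger_gap: 0.157
grip_force: 39.8
```

```bash
python3 -c "
from h import *
to([.4946,.367,.2],-3);s=manip.get_state();print(s['finger_gap'],s['grip_force'],s['wrist_force'])"
```

```text
t 18.4 pos [0.6601 0.0789 0.2095] yawy 5.5 q6 -0.16 -> rows [ 30.28 -13.7    0.81] spin 8.5
0.15711144761550055 39.826093912124634 [ 0.34027607  0.25741291 -0.6152918 ]
```

Emit:
step_arm(rows=[[1,4,-1.8,0.5,1],[1,8,-3.6,0.5,2],[1,12.5,-5.5,0.5,3],[1,17,-7.5,0.5,5],[1,21.5,-9.5,0.5,7],[1,26,-11.7,0.5,8],[1,30.2,-13.7,0.5,8],[1,30.2,-13.7,0.5,8]])

```text
t: 19.2
position: [0.4882, 0.3707, 0.1982]
tcp_rot: [-2.259, -2.178, 0.003]
wrist_force: [0.4, -1.5, -1.8]
finger_gap: 0.153
grip_force: 39.7
```

```bash
python3 - <<'E'
from h import *
to([.4946,.367,.03],-3);s=manip.get_state();print(s['finger_gap'],s['grip_force'],s['wrist_force'])
c=manip.calibration("wrist");im=manip.camera("wrist");cv2.imwrite("pics/w4.png",im[:,:,::-1])
np.save("w4.npy",c,allow_pickle=True)
y=np.radians(-3);R=np.array([[np.cos(y),-np.sin(y)],[np.sin(y),np.cos(y)]])
for q in [(-.1,-.08),(.1,-.08),(.1,.08),(-.1,.08)]:print(q,proj(c,np.r_[np.array([.5415,.3645])+R@q,.07]).round(0))
E
```

```text
t 19.2 pos [0.4882 0.3707 0.1982] yawy -2.1 q6 0.49 -> rows [-0.36  0.71 16.81] spin 0.9
0.1525533044240332 39.74828660488129 [ 0.38099421 -1.48754179 -1.80038449]
(-0.1, -0.08) [[265. 282.]]
(0.1, -0.08) [[497. 285.]]
(0.1, 0.08) [[533.  91.]]
(-0.1, 0.08) [[258.  86.]]
```

View pics/w4.png

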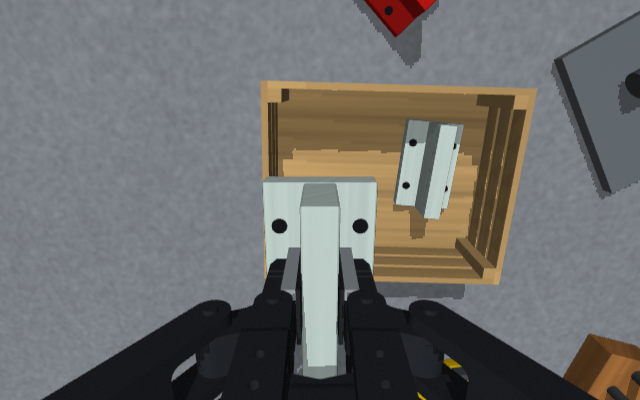

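The view shows the crate rim corners at (262,82), (536,89) and (497,283), matching my estimate. The bracket is held squarely, and the done bracket stands at about (428,168). I'll shift 2 mm in +x and lower.

```bash
python3 - <<'E'
from h import *
c=np.load("w4.npy",allow_pickle=True).item()
print("done L edge",ray(c,[[395,207],[407,120]],.017))
print("inner left wall x",ray(c,[[262,82],[268,180]],.07))
to([.497,.367,.024],-3)
E
```

```text
done L edge [[0.55842551 0.33544175]
 [0.56698348 0.41680109]]
inner left wall x [[0.44882882 0.45229005]
 [0.44745222 0.37921424]]
t 19.25 pos [0.4901 0.3683 0.1983] yawy -2.2 q6 0.49 -> rows [-0.09  0.73 17.42] spin 0.8
```

Emit:
step_arm(rows=[[1,-0.1,0.8,0,1],[1,-0.1,0.8,4,1],[1,-0.1,0.8,8,1],[1,-0.1,0.8,12,1],[1,-0.1,0.8,15,1],[1,-0.1,0.8,16.5,1],[1,-0.1,0.8,16.8,1],[1,-0.1,0.8,16.8,1]])

```text
t: 20.05
position: [0.5017, 0.3646, 0.0321]
tcp_rot: [2.289, 2.151, 0.002]
wrist_force: [0.4, 0.6, -2.0]
finger_gap: 0.158
grip_force: 39.7
```

```bash
python3 -c "
from h import *
to([.499,.367,.0235],-3);s=manip.get_state();print(s['finger_gap'],s['grip_force'],s['wrist_force'])"
```

```text
t 20.05 pos [0.5017 0.3646 0.0321] yawy -3.5 q6 0.5 -> rows [ 0.22 -0.29  0.86] spin -0.5
0.1580928466460553 39.71804201602936 [ 0.44866234  0.55714266 -1.97897127]
```

Emit:
step_arm(rows=[[1,0,-0.2,0.4,0],[1,0,-0.2,0.7,0],[1,0,-0.2,0.8,0],[1,0,-0.2,0.8,0]])

```text
t: 20.45
position: [0.4985, 0.3653, 0.0237]
tcp_rot: [2.287, 2.153, 0.001]
wrist_force: [0.1, 0.3, -1.8]
finger_gap: 0.157
grip_force: 39.7
```

Emit:
step_arm(rows=[[1,0,0,0.1,0],[1,0,0,0.1,0]])

```text
t: 20.65
position: [0.4988, 0.3654, 0.0231]
tcp_rot: [2.287, 2.153, 0.001]
wrist_force: [-1.3, -0.4, 2.7]
finger_gap: 0.154
grip_force: 40.3
```

Contact with the floor. I'll open partway, let go and lift.

Emit:
step_arm(rows=[[0.3,0,0,0,0],[0.3,0,0,0,0],[0.3,0,0,0,0],[0.3,0,0,0,0],[0.3,0,0,-2,0],[0.3,0,0,-5,0],[0.3,0,0,-10,0],[0.3,0,0,-15,0]])

```text
t: 21.45
position: [0.4977, 0.3647, 0.1731]
tcp_rot: [-2.287, -2.153, 0.003]
wrist_force: [0.7, 0.2, 0.4]
finger_gap: 0.349
grip_force: 0.0
```

Emit:
step_arm(rows=[[0.3,-10,0,-5,0],[0.3,-10,0,-5,0],[0.3,-10,0,-5,0],[0.3,-10,0,-5,0],[0.3,-10,0,-5,0]])

```text
t: 21.95
position: [0.4921, 0.2658, 0.2216]
tcp_rot: [-2.287, -2.152, 0.001]
wrist_force: [0.3, 0.1, 0.3]
finger_gap: 0.348
grip_force: 0.0
```

```bash
python3 - <<'E'
from h import *
to([.5,.3,.2])
im=manip.camera("scene")[110:310,210:480,::-1];im=cv2.resize(im,(800,592),interpolation=cv2.INTER_CUBIC)
w=manip.camera("wrist")[:,:,::-1]
cv2.imwrite("pics/end.png",np.vstack([cv2.resize(im,(400,296)),cv2.resize(w,(400,250))]))
E
```

```text
t 21.95 pos [0.4921 0.2658 0.2216] yawy -3.5 q6 0.34 -> rows [3.46 0.59 2.16] spin 0
```

View pics/end.png

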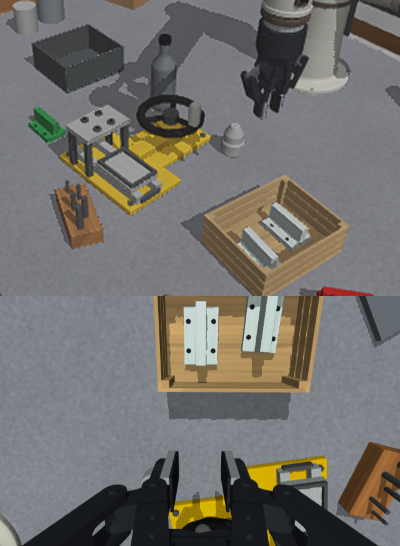

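Both brackets stand in the crate, at about (200,335) and (262,325) in the lower picture. The nest is empty and fully out, and the bottle, chuck and drill block are undisturbed.

```bash
python3 -c "
from workcell import manip
print(manip.finish_job())"
```

```text
the job is handed in; nothing more can be done
None
```

The wheel is at its stop, the finished bracket stands on the crate floor beside the other bracket, nothing else was disturbed, and the job is handed in at about 22 s; no verdict was returned.

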